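# Take the block drawer out past its stop

### The arm

A 6-joint arm with a two-finger parallel gripper is mounted at the origin on the work surface. World frame = base frame: x ahead of the robot, y to its left, z up, the work surface at z = 0. Lengths are in m, angles in degrees, forces in N, time in s.
With the tool pointing down it reaches from about 0.3 to 0.775 m from the base axis. Payload 14.6 kg.
Tool frame: the origin (TCP) lies midway between the tips of the shut fingers; the grasp point (between the pads) lies 19 mm behind it (ctrl.grip_depth is the distance from the TCP to the grasp point, in m); z points along the fingers, x is the direction in which the jaws open and shut, and the axes are right-handed (so a half turn about z gives the same grasp; the last joint's range is limited). The gripper opens to 85 mm and grips with 20 to 120 N. Pads are 22 mm wide; open, the fingers measure 114 mm over their backs; the gripper's body (76 mm by 85 mm) begins 54 mm behind the grasp point. The pads swing forward as they close: fully open they stand 13 mm farther back than shut.
Start: joints at [-68.331, 17.183, 87.147, -0, 75.671, -3.816], TCP at [0.237, -0.496, 0.231] pointing down, gripper open.
Joint ranges: [-173.82, 173.82], [-45.26, 126.66], [13.44, 144.39], [-59.66, 239.66], [0, 175.72], [-146.38, 146.38]. Speed limits (degrees/s): [127.2, 127.2, 147.25, 180, 180, 180].

### API

Orientations are given as a 3x3 rotation matrix whose columns are the frame's x, y, z axes.
In Python, from plant import ctrl gives the robot as it stands.
- The arm moves only by the shell command python3 -m inch 'ROWS' [FORCE]. ROWS is JSON, a list of rows, each a list of 3 entries, a list of its own where there are three numbers: the opening, from -1 (shut) to 1 (fully open), then the shift along the tool's x, y, z in cm, then the turn about the tool's z in degrees. A call has 1 to 20 rows; each row shifts and turns the commanded pose from where the row before left it, along the tool's axes as they then stand; what a row does not reach is not made up. A row lasts 1/10 s, in which the tool goes at most 50 mm and 8.59 degrees, less where a joint would pass 70% of its speed; a pose out of reach is approached as far as the arm can. A call with a gripper value outside its range is refused whole. The fingers move at their own pace and stop on an object; FORCE is the grip in N (left out, the last holds). Time passes only in rows, so rows that do not move let the fingers close. It gives the time, the measured TCP pose, the force and the opening at its end, in the units of the state.
- ctrl.get_state(): the state, without advancing time (a new reading comes with each control period).
- ctrl.capture(name): name is "scene" or "top" or "wrist"; returns the picture (400x640x3 uint8, blue, green, red); there is no depth.
- ctrl.camera_model(name): a dict with "mtx" (3x3 intrinsics, pixels), "D" ([k1, k2, p1, p2, k3] as OpenCV has them; the pictures are not rectified), "R" (3x3) and "t" (3): a world point X has camera coordinates R X + t; the wrist camera has in their place "tool_from_camera" (4x4, takes a point from camera to tool coordinates, whose origin is the TCP and whose axes are the tool frame's). Camera axes: x right, y down, z forward; pixel columns grow to the right and rows downward; lengths in m; the calibration is good to about 2 mm. A picture is of the moment at which its call begins: read the wrist's pose just before it. camera_model takes no time and is no camera call.
- ctrl.job_done(): hands the job in, once; it reports no verdict.
The state is a dict: "time_s": time; "qpos": joint angles; "dq": joint speeds; "effort": joint torques, N m; "eef_pos": TCP position; "tcp_rot": TCP orientation; "wrist_force": force on the tool from outside, world axes, zero at the start; "wrist_torque": the same for the moment, N m; "opening": finger opening in m.
Only numpy, scipy, OpenCV 4.12 (cv2) and the standard library are available. Lean on these libraries where they do the work, as an engineer would, in place of code of your own. Each camera call takes 0.05 s, during which the arm holds its last target. There are 200 camera calls.

### The job

Take the drawer that holds the square printing blocks right out of the wooden chest and set it down gently, right way up, on the middle of the cork mat, with its three blocks still in it. It will not simply pull out: draw it until it comes up against the hidden stop, then, still drawing lightly, lift and tilt its front until the back slips under the stop; never force it. Do not tip the drawer steeply, and leave the other drawer and the things lying about as they are.

Things in the scene. Friction and masses are not known exactly. Their poses are not given: they have to be found in the camera images.
- chest: Plywood bench-top drawer chest fixed on the table: 190 deep (x), 262 wide (y), 153 high. Origin: centre of its underside; x points from its front to its back; the front face is at x = -95 mm. Its upper row has two open cells side by side (centres y = +63 and -63 mm), each 118 wide and 58 high, floor at z = 85 mm; below them are two dummy fronts.
- chest_front (a point): Middle of the chest's front face at the height of the cells' floor, with the chest's axes. Under the top board, across both cells, hangs the fixed stop batten: 16 thick (x), lower edge 34 mm above the cell floor, its front face anywhere from 6 to 62 mm behind the chest's front face, so that a drawer meets it when 66 to 122 mm out. Hidden and not measured: find it by feel.
- drawer_pull (a point): Centre of the pull of the drawer to be taken out, with the drawer's axes (x from front to back, z up). The pull: a dark wooden block 36 long (x), 14 wide (y), 28 high, in the middle of the front panel, whose face is 18 mm behind this point; pinch it across its 14 mm from above. The drawer starts 25 to 50 mm out, in the left or right cell, and slides loosely (3 mm play each side).
- drawer: The drawer to be taken out, about 0.2 kg: open plywood box 150 long (x), 112 wide (y); origin: centre of the box's underside; the pull's centre is at x = -101, z = 26 mm. Front panel x -83 to -75 mm, 120 wide, 48 high. Sides 32 high, 2 mm under the batten, so the front rises only once the back is up to the batten. Back x 69 to 75 mm, 38 high: it catches 4 mm behind the batten.
- drawer_heel (a point): Rear edge of the drawer's flat underside (61 mm behind its origin, middle of its width); behind it the bottom is 6 mm higher. Tilted front up, the drawer rocks on this edge on the cell floor. At about 17 degrees of tilt its back slips under the batten; the heel must be let come some 11 mm farther forward on the way.
- drawer_back (a point): Point on the drawer's rear face, in the middle of its width, at the height of its underside (75 mm behind the drawer's origin).
- block0: One of three square wooden printing blocks with a dark rubber face, 34 x 34 x 21 mm, lying loose in the drawer on its 6 mm bottom; origin: centre of its underside.
- block1: Second printing block, the same.
- block2: Third printing block, the same.
- mat: Cork mat fixed on the table, 200 (x) x 190 (y) x 3 mm, left or right of the chest's front; origin: centre of its underside. A white board of about the same size lies on the other side.
- other_drawer: The neighbouring drawer, of the same make, holding round dowels, also partly out; origin: centre of its box's underside. Stays where it is.
- paint_tin: Closed paint tin, 84 mm across, 100 high, origin: centre of its underside. Bystander.
- ink_jar: Closed jar, 56 mm across, 65 high, origin: centre of its underside. Bystander.
- sanding_block: Sanding block 90 x 55 x 26 mm lying on the white board, origin: centre of its underside. Bystander.
- brush: Paint brush, 200 mm long, lying below in front of the chest. Bystander.
- glue_pot: Small white pot, 52 mm across, 45 high, on top of the chest near its back; origin: centre of its underside. Bystander.
- screwdriver: Screwdriver, 190 mm long, lying at the left side of the table. Bystander.
Things that resemble listed ones, but are neither listed nor needed, are in the scene too. What is shaped like the block1 but turquoise is not meant.

How it is judged (in metres and radians):
On the way, in this order (a step that is already met when the one before it is completed fails the run):
1. the drawer's front has been raised at the stop, its back still in the chest (angle between drawer's own z axis and vertical above 0.2 rad and x of drawer_back in the frame of chest above -0.095 m), for 0.1 s.
2. the drawer's back has come clear of the chest (x of drawer_back in the frame of chest below -0.105 m), for 0.1 s.
At the end, for the whole second after the job is handed in: The drawer stands at rest, right way up (within 3.4 degrees), on the cork mat with its box centred within 45 mm of the mat's middle, let go of, and all three blocks lie in it (horizontal distance between drawer and mat below 0.045 m and height (world z) of drawer below 0.008 m and angle between drawer's own z axis and vertical below 0.06 rad and linear speed of drawer below 0.02 m/s and distance between each of block0, block1, block2 and drawer below 0.095 m and z of block0 in the frame of drawer between 0.003 and 0.045 m and z of block1 in the frame of drawer between 0.003 and 0.045 m and z of block2 in the frame of drawer between 0.003 and 0.045 m); the robot touches nothing.
It fails at once if the drawer is forced: more than 20 N between drawer and chest (with its stop) (contact force between drawer and chest above 20 N).
It fails at once if the drawer is tipped more than 37 degrees (angle between drawer's own z axis and vertical above 0.65 rad).
It fails at once if the drawer is dropped or banged on the mat: more than 40 N (contact force between drawer and mat above 40 N).
It fails at once if the other drawer is moved by more than 10 mm (distance of other_drawer from where it was at the start of the episode above 0.01 m).
It fails at once if a bystander is moved by more than 25 mm (distance of any of paint_tin, ink_jar, sanding_block, brush, glue_pot, screwdriver from where it was at the start of the episode above 0.025 m).
It also fails if it takes over 61 s, if anything falls off the work surface, if the arm or the gripper's body presses on something with over 40 N, if the wrist force passes 120 N, or if a joint passes its speed limit or range.

## Working session

There is one attempt and no reset: what is moved stays moved. The work goes in short steps, Python scripts to look and compute and a shell command to move; the robot and the scene stay as the last step left them, time stands still between calls to the robot, and variables do not carry over. Pictures are saved under pics/ and viewed, about 8 in all and at most 12, crops included, and the job is handed in when it is done.

```bash
ls; mkdir -p pics
python3 - <<'E'
from plant import ctrl
import cv2,numpy as np
s=ctrl.get_state();print({k:np.round(v,3).tolist() for k,v in s.items()},ctrl.grip_depth)
for n in("scene","top"):
    im=ctrl.capture(n);cv2.imwrite(f"pics/{n}0.png",im);m=ctrl.camera_model(n)
    print(n,np.round(m["mtx"],1).tolist(),np.round(m["D"],3),np.round(-m["R"].T@m["t"],3),np.round(m["R"],3).tolist())
print(np.round(ctrl.camera_model("wrist")["tool_from_camera"],3).tolist())
E
```

```text
pics
{'time_s': 0.0, 'qpos': [-68.332, 17.217, 87.18, 0.001, 75.67, -3.814], 'dq': [0.059, 0.001, -0.003, -0.169, -0.002, 0.095], 'effort': [-0.001, -54.35, -36.179, -0.0, 0.004, -0.0], 'eef_pos': [0.237, -0.496, 0.231], 'tcp_rot': [[0.43, -0.903, -0.0], [-0.903, -0.43, 0.001], [-0.001, -0.0, -1.0]], 'wrist_force': [-0.198, -0.395, 0.751], 'wrist_torque': [-0.059, -0.075, -0.001], 'opening': 0.085} 0.0187
scene [[453.1, 0.0, 321.8], [0.0, 453.1, 201.6], [0.0, 0.0, 1.0]] [-0.09  0.    0.    0.    0.  ] [ 1.114 -0.564  1.176] [[0.764, 0.645, 0.005], [0.511, -0.601, -0.615], [-0.394, 0.472, -0.788]]
top [[364.4, 0.0, 324.7], [0.0, 364.4, 205.0], [0.0, 0.0, 1.0]] [-0.022  0.     0.     0.     0.   ] [0.516 0.046 1.06 ] [[-0.014, -1.0, -0.021], [-0.996, 0.016, -0.086], [0.086, 0.019, -0.996]]
[[1.0, 0.001, -0.001, 0.001], [-0.0, 0.955, 0.295, -0.075], [0.001, -0.295, 0.955, -0.142], [0.0, 0.0, 0.0, 1.0]]
```

View pics/scene0.png

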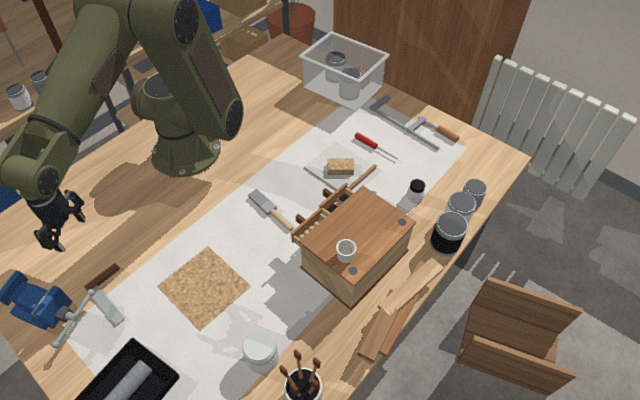

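View pics/top0.png

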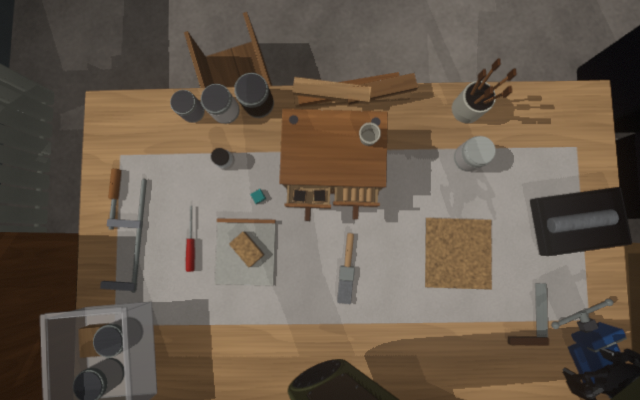

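```bash
cat > h.py <<'E'
from plant import ctrl
import cv2,numpy as np
def ray(name,px):
    m=ctrl.camera_model(name)
    p=cv2.undistortPoints(np.array(px,float).reshape(-1,1,2),m["mtx"],np.array(m["D"]))[:,0]
    d=np.c_[p,np.ones(len(p))]@m["R"]
    return -m["R"].T@m["t"],d
def onz(name,px,z):
    c,d=ray(name,px); return c+d*((z-c[2])/d[:,2])[:,None]
E
python3 - <<'E'
from h import *
im=cv2.imread("pics/top0.png")
c=im[100:230,265:400];c=cv2.resize(c,None,fx=5,fy=5,interpolation=cv2.INTER_CUBIC)[:600]
c=im[100:225,265:400];cv2.imwrite("pics/c1.png",cv2.resize(c,None,fx=4.8,fy=4.8,interpolation=cv2.INTER_CUBIC))
hsv=cv2.cvtColor(im,cv2.COLOR_BGR2HSV)
m=cv2.inRange(hsv,(8,60,80),(28,255,255));m[:,:400]=0;m[:,520:]=0;m[:200]=0;m[300:]=0
m=cv2.morphologyEx(m,cv2.MORPH_CLOSE,np.ones((5,5)))
k=max(cv2.findContours(m,0,1)[0],key=cv2.contourArea);r=cv2.minAreaRect(k);print(r)
b=onz("top",cv2.boxPoints(r),.003);print(b.round(3),b.mean(0))
E
```

```text
((458.0, 253.5), (71.0, 66.0), 90.0)
[[ 0.565 -0.223  0.003]
 [ 0.562 -0.414  0.003]
 [ 0.36  -0.404  0.003]
 [ 0.363 -0.216  0.003]] [ 0.46272587 -0.31424431  0.003     ]
```

View pics/c1.png

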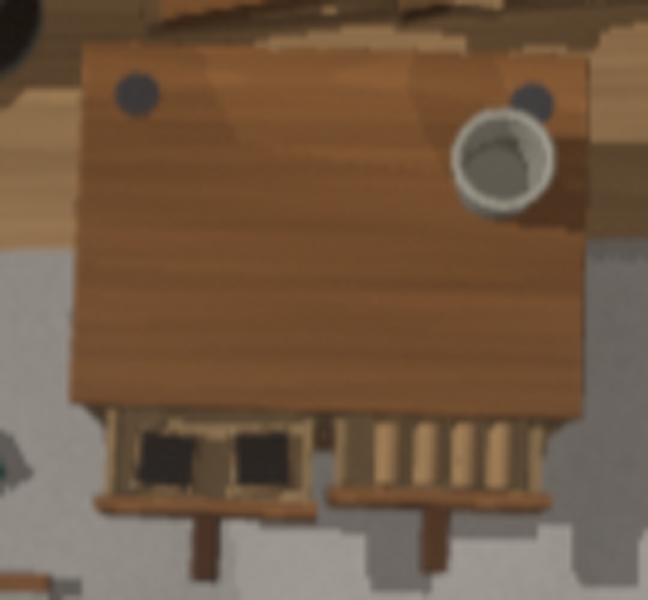

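Run:
```python
from h import *
u=lambda p:np.array(p,float)/4.8+[265,100]-.4
c=onz("top",u([(82,43),(588,58),(582,417),(70,402)]),.153);print(c.round(4),c.mean(0))
e=c[3]-c[2];print("front yaw",np.degrees(np.arctan2(-e[0],e[1])), np.linalg.norm(e))
print("pulltop tip L/R, root L/R",onz("top",u([(193,580),(216,580),(195,518),(220,518)]),.125).round(4))
print("panel front top edge",onz("top",u([(97,508),(315,520)]),.133).round(4))
print("other pull",onz("top",u([(421,572),(446,572)]),.125).round(4),onz("top",u([(330,500),(550,509)]),.133).round(4))
s=ctrl.get_state();print(s["time_s"])
```

```text
[[ 0.8448  0.1701  0.153 ]
 [ 0.8309 -0.0994  0.153 ]
 [ 0.6387 -0.0906  0.153 ]
 [ 0.6511  0.177   0.153 ]] [0.74138917 0.03927613 0.153     ]
front yaw -2.662345569337832 0.26783072371588773
pulltop tip L/R, root L/R [[0.558  0.1153 0.125 ]
 [0.5578 0.103  0.125 ]
 [0.5913 0.1139 0.125 ]
 [0.5911 0.1005 0.125 ]]
panel front top edge [[0.5968 0.1656 0.133 ]
 [0.5886 0.0495 0.133 ]]
other pull [[ 0.5605 -0.0066  0.125 ]
 [ 0.5603 -0.02    0.125 ]] [[ 0.5991  0.0414  0.133 ]
 [ 0.5925 -0.0752  0.133 ]]
0.1
```

```bash
python3 -m inch '[[1,[0,0,0],7],[1,[0,0,0],7],[1,[0,0,0],7],[1,[0,0,0],7.2]]'; python3 -m inch '[[1,[-3.1,-1.52,0],0],[1,[-3.1,-1.52,0],0],[1,[-3.1,-1.52,0],0],[1,[-3.1,-1.52,0],0],[1,[-3.1,-1.52,0],0],[1,[-3.1,-1.52,0],0],[1,[-3.1,-1.52,0],0],[1,[-3.1,-1.52,0],0],[1,[-3.1,-1.52,0],0],[1,[-3.1,-1.52,0],0],[1,[-3.1,-1.52,0],0],[1,[-3.1,-1.52,0],0],[1,[-3.1,-1.52,0],0],[1,[-3.1,-1.52,0],0],[1,[-3.1,-1.52,0],0],[1,[-3.1,-1.52,0],0],[1,[-3.1,-1.52,0],0],[1,[-3.1,-1.52,0],0],[1,[-3.1,-1.52,0],0],[1,[0,0,0],0]]'
cat >> h.py <<'E'
def wrist(fn):
    s=ctrl.get_state();im=ctrl.capture("wrist");cv2.imwrite(fn,im)
    T=np.eye(4);T[:3,:3]=s["tcp_rot"];T[:3,3]=s["eef_pos"];np.save(fn+".npy",T);return s,im
def wz(fn,px,z):
    m=ctrl.camera_model("wrist");T=np.load(fn+".npy")@np.array(m["tool_from_camera"])
    p=cv2.undistortPoints(np.array(px,float).reshape(-1,1,2),m["mtx"],np.array(m["D"]))[:,0]
    d=np.c_[p,np.ones(len(p))]@T[:3,:3].T;c=T[:3,3]
    return c+d*((z-c[2])/d[:,2])[:,None]
E
python3 - <<'E'
from h import *
s,_=wrist("pics/w1.png");print(s["eef_pos"],np.round(s["tcp_rot"],3).tolist())
E
```

```text
time_s: 0.5
eef_pos: [0.2366, -0.4963, 0.2309]
tcp_rot: [[-0.052, -0.999, -0.0], [-0.999, 0.052, 0.001], [-0.001, 0.0, -1.0]]
wrist_force: [0.3, -0.2, -0.6]
opening: 0.0853
time_s: 2.5
eef_pos: [0.5538, 0.0811, 0.2305]
tcp_rot: [[-0.044, -0.999, -0.001], [-0.999, 0.044, 0.0], [-0.0, 0.001, -1.0]]
wrist_force: [0.1, -0.8, 0.1]
opening: 0.0854
[0.55377712 0.08107067 0.23046498] [[-0.044, -0.999, -0.001], [-0.999, 0.044, 0.0], [-0.0, 0.001, -1.0]]
```

View pics/w1.png

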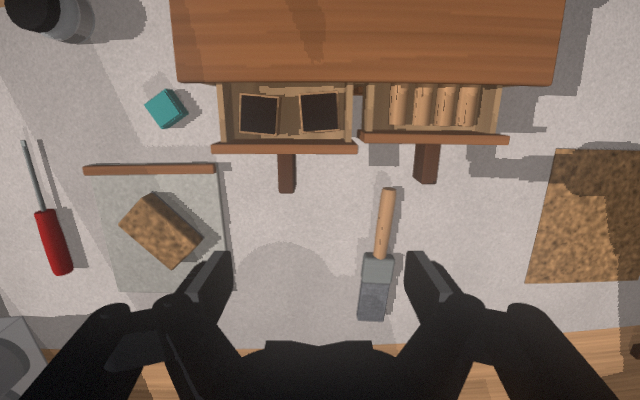

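Run:
```python
from h import *
f="pics/w1.png"
print(wz(f,[(212,150.5),(357,152.5)],.133).round(4));print(wz(f,[(178,82),(553,84.5)],.153).round(4))
print("pull tip",wz(f,[(279,184),(295,184)],.125).round(4),"front-bottom",wz(f,[(279,193),(295,193)],.097).round(4))
im=cv2.imread(f);cv2.imwrite("pics/c2.png",cv2.resize(im[130:210,240:340],None,fx=7,fy=7,interpolation=cv2.INTER_CUBIC))
```

```text
[[0.5996 0.165  0.133 ]
 [0.5926 0.0475 0.133 ]]
[[ 0.6514  0.1752  0.153 ]
 [ 0.6398 -0.0925  0.153 ]]
pull tip [[0.5671 0.1139 0.125 ]
 [0.5665 0.1001 0.125 ]] front-bottom [[0.5511 0.1188 0.097 ]
 [0.5505 0.1033 0.097 ]]
```

View pics/c2.png

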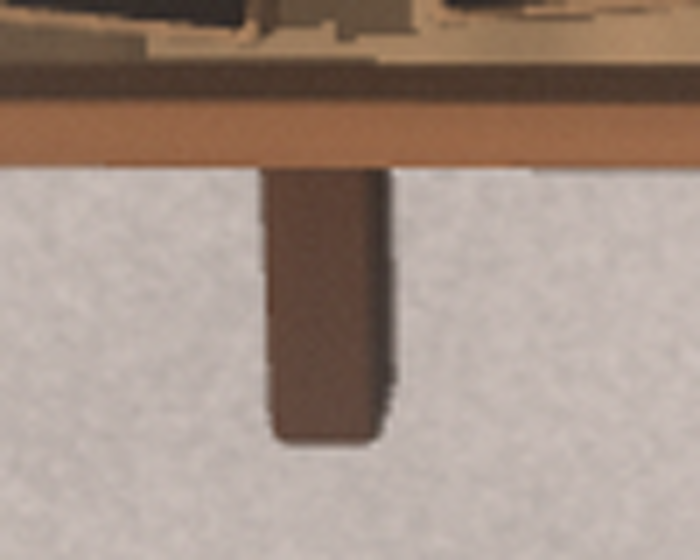

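```bash
python3 -m inch '[[1,[-1.37,-0.84,0],0],[1,[-1.37,-0.84,0],0],[1,[0,0,0],0],[1,[0,0,2.2],0],[1,[0,0,2.2],0],[1,[0,0,2.2],0],[1,[0,0,2.2],0],[1,[0,0,2.2],0],[1,[0,0,1.3],0],[1,[0,0,1.3],0],[1,[0,0,0],0],[1,[0,0,0],0]]' 20
python3 - <<'E'
from h import *
wrist("pics/w2.png")
E
```

```text
time_s: 3.75
eef_pos: [0.5713, 0.1046, 0.0959]
tcp_rot: [[-0.047, -0.999, 0.001], [-0.999, 0.047, 0.0], [-0.0, -0.001, -1.0]]
wrist_force: [-0.0, -0.2, -0.2]
opening: 0.0851
```

View pics/w2.png

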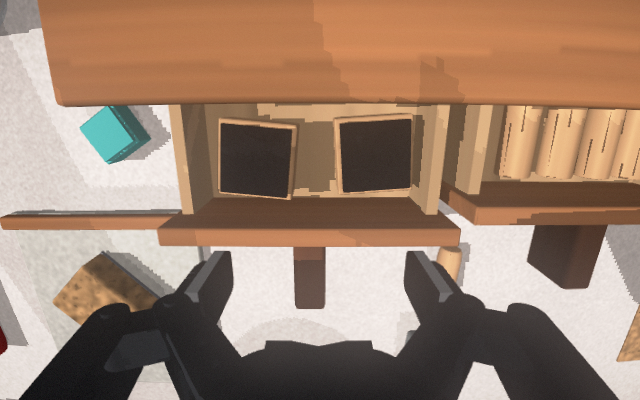

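```bash
python3 -m inch '[[1,[-0.28,0,0],0],[1,[0,0,0],0],[-1,[0,0,0],0],[-1,[0,0,0],0],[-1,[0,0,0],0],[-1,[0,0,0],0],[-1,[0,0,0],0],[-1,[0,0,0],0],[-1,[0,0,0],0],[-1,[0,0,0],0],[-1,[0,0,0],0],[-1,[0,0,0],0]]' 25
```

```text
time_s: 5.0
eef_pos: [0.5712, 0.1076, 0.0953]
tcp_rot: [[-0.047, -0.999, 0.0], [-0.999, 0.047, 0.0], [-0.0, -0.0, -1.0]]
wrist_force: [-0.4, 0.5, 0.1]
opening: 0.0134
```

```bash
python3 -m inch '[[-1,[0,0.25,0],0],[-1,[0,0.25,0],0],[-1,[0,0.25,0],0],[-1,[0,0.25,0],0],[-1,[0,0.25,0],0],[-1,[0,0.2,0],0],[-1,[0,0,0],0]]'
python3 -m inch '[[-1,[0,0.15,0],0],[-1,[0,0.15,0],0],[-1,[0,0.1,0],0]]'|grep -E "pos|force"
python3 -m inch '[[-1,[0,0.1,0],0],[-1,[0,0.1,0],0]]'|grep -E "pos|force"
python3 -m inch '[[-1,[0,0.1,0],0],[-1,[0,0.1,0],0]]'|grep -E "pos|force"
```

```text
time_s: 5.7
eef_pos: [0.5564, 0.1083, 0.0953]
tcp_rot: [[-0.047, -0.999, -0.0], [-0.999, 0.047, -0.0], [0.0, 0.0, -1.0]]
wrist_force: [-1.3, 0.3, 0.9]
opening: 0.0136
eef_pos: [0.5527, 0.1084, 0.0953]
wrist_force: [0.9, 0.4, 0.3]
eef_pos: [0.5507, 0.1086, 0.0953]
wrist_force: [1.3, -0.2, -0.2]
eef_pos: [0.5487, 0.1086, 0.0953]
wrist_force: [1.3, -0.8, -0.5]
```

```bash
python3 -m inch '[[-1,[0,0.1,0],0],[-1,[0,0.1,0],0],[-1,[0,0.1,0],0]]'|grep -E "pos|force"
```

```text
eef_pos: [0.5457, 0.1088, 0.0953]
wrist_force: [1.0, 0.0, -0.2]
```

```bash
python3 -m inch '[[-1,[0,0.1,0],0],[-1,[0,0.1,0],0],[-1,[0,0.1,0],0]]'|grep -E "pos|force"
```

```text
eef_pos: [0.5427, 0.1089, 0.0953]
wrist_force: [0.9, -0.3, -0.3]
```

```bash
python3 -m inch '[[-1,[0,0.1,0],0],[-1,[0,0.1,0],0],[-1,[0,0.1,0],0]]'|grep -E "pos|force"
```

```text
eef_pos: [0.5397, 0.1091, 0.0953]
wrist_force: [1.2, 1.1, 0.8]
```

```bash
ok(){ grep -E "pos|force" | awk '{print} /force/{gsub(/[\[,]/,"");if($2>4)exit 1}'; }
python3 -m inch '[[-1,[0,0.1,0],0],[-1,[0,0.1,0],0]]'|ok && python3 -m inch '[[-1,[0,0.1,0],0],[-1,[0,0.1,0],0]]'|ok && python3 -m inch '[[-1,[0,0.1,0],0],[-1,[0,0.1,0],0]]'|ok && python3 -m inch '[[-1,[0,0.1,0],0],[-1,[0,0.1,0],0]]'|ok && python3 -m inch '[[-1,[0,0.1,0],0],[-1,[0,0.1,0],0]]'|ok && python3 -m inch '[[-1,[0,0.1,0],0],[-1,[0,0.1,0],0]]'|ok && python3 -m inch '[[-1,[0,0.1,0],0],[-1,[0,0.1,0],0]]'|ok
```

```text
eef_pos: [0.5377, 0.1091, 0.0953]
wrist_force: [0.6, 0.0, -0.5]
eef_pos: [0.5357, 0.1092, 0.0953]
wrist_force: [0.6, -0.2, -0.4]
eef_pos: [0.5337, 0.1094, 0.0953]
wrist_force: [0.2, -0.2, -0.6]
eef_pos: [0.5317, 0.1094, 0.0953]
wrist_force: [0.8, 0.3, -0.9]
eef_pos: [0.5297, 0.1095, 0.0953]
wrist_force: [-0.1, 1.0, -0.1]
eef_pos: [0.5277, 0.1096, 0.0953]
wrist_force: [0.8, 0.1, -0.5]
eef_pos: [0.5257, 0.1097, 0.0953]
wrist_force: [0.7, 0.5, -0.4]
```

```bash
ok(){ grep -E "pos|force|opening" | awk '{print} /force/{gsub(/[\[,]/,"");if($2>3.5)b=1} END{exit b}'; }
python3 -m inch '[[-1,[0,0.1,0],0],[-1,[0,0.1,0],0]]'|ok && python3 -m inch '[[-1,[0,0.1,0],0],[-1,[0,0.1,0],0]]'|ok && python3 -m inch '[[-1,[0,0.1,0],0],[-1,[0,0.1,0],0]]'|ok && python3 -m inch '[[-1,[0,0.1,0],0],[-1,[0,0.1,0],0]]'|ok && python3 -m inch '[[-1,[0,0.1,0],0],[-1,[0,0.1,0],0]]'|ok && python3 -m inch '[[-1,[0,0.1,0],0],[-1,[0,0.1,0],0]]'|ok && python3 -m inch '[[-1,[0,0.1,0],0],[-1,[0,0.1,0],0]]'|ok&& python3 -m inch '[[-1,[0,0.1,0],0],[-1,[0,0.1,0],0]]'|ok&& python3 -m inch '[[-1,[0,0.1,0],0],[-1,[0,0.1,0],0]]'|ok
```

```text
eef_pos: [0.5237, 0.1098, 0.0953]
wrist_force: [0.6, -0.2, -0.1]
opening: 0.0133
eef_pos: [0.5217, 0.1099, 0.0953]
wrist_force: [1.1, -0.7, -0.6]
opening: 0.0134
eef_pos: [0.5197, 0.11, 0.0953]
wrist_force: [-0.4, 0.0, -0.8]
opening: 0.0136
eef_pos: [0.5177, 0.1101, 0.0953]
wrist_force: [0.3, 0.0, -0.6]
opening: 0.0133
eef_pos: [0.5157, 0.1102, 0.0953]
wrist_force: [0.6, 0.0, -1.1]
opening: 0.0137
eef_pos: [0.5137, 0.1103, 0.0953]
wrist_force: [0.3, -0.6, -0.7]
opening: 0.0138
eef_pos: [0.5117, 0.1104, 0.0953]
wrist_force: [0.3, 0.3, -1.4]
opening: 0.0135
eef_pos: [0.5097, 0.1105, 0.0953]
wrist_force: [-0.3, -0.5, -0.6]
opening: 0.0139
eef_pos: [0.5077, 0.1106, 0.0953]
wrist_force: [1.3, -0.3, 0.1]
opening: 0.0138
```

```bash
ok(){ grep -E "pos|force" | awk '{print} /force/{gsub(/[\[,]/,"");if($2>3)b=1} END{exit b}'; }
python3 -m inch '[[-1,[0,0.1,0],0],[-1,[0,0.1,0],0]]'|ok && python3 -m inch '[[-1,[0,0.1,0],0],[-1,[0,0.1,0],0]]'|ok && python3 -m inch '[[-1,[0,0.1,0],0],[-1,[0,0.1,0],0]]'|ok && python3 -m inch '[[-1,[0,0.1,0],0],[-1,[0,0.1,0],0]]'|ok && python3 -m inch '[[-1,[0,0.1,0],0],[-1,[0,0.1,0],0]]'|ok && python3 -m inch '[[-1,[0,0.1,0],0],[-1,[0,0.1,0],0]]'|ok; python3 -c "
from h import *
wrist('pics/w3.png')"
```

```text
eef_pos: [0.5057, 0.1107, 0.0953]
wrist_force: [0.6, -0.6, -0.4]
eef_pos: [0.504, 0.1108, 0.0954]
wrist_force: [7.1, 1.4, -1.1]
```

View pics/w3.png

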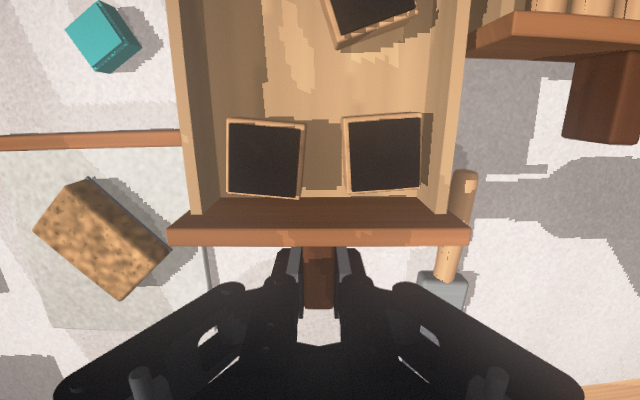

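```bash
ok(){ grep -E "time|pos|force" | awk '{print} /force/{gsub(/[\[\],]/,"");if($2>6||$2<-6||$4<-8)b=1} END{exit b}'; }
python3 -m inch '[[-1,[0,-0.15,0],0],[-1,[0,-0.15,0],0],[-1,[0,0,-0.3],0],[-1,[0,0,-0.3],0]]' 20|ok && python3 -m inch '[[-1,[0,-0.02,-0.4],0],[-1,[0,-0.02,-0.4],0]]'|ok && python3 -m inch '[[-1,[0,-0.04,-0.45],0],[-1,[0,-0.04,-0.45],0],[-1,[0,-0.05,-0.45],0]]'|ok &&  python3 -m inch '[[-1,[0,-0.08,-0.45],0],[-1,[0,-0.08,-0.45],0],[-1,[0,-0.08,-0.45],0]]'|ok; python3 -c "
from h import *
wrist('pics/w4.png')"
```

```text
time_s: 11.35
eef_pos: [0.5065, 0.1106, 0.1012]
wrist_force: [1.1, -0.2, -2.6]
time_s: 11.55
eef_pos: [0.5071, 0.1106, 0.1096]
wrist_force: [-0.3, -0.3, -3.1]
time_s: 11.85
eef_pos: [0.5086, 0.1105, 0.1233]
wrist_force: [0.5, 0.7, -3.8]
time_s: 12.15
eef_pos: [0.511, 0.1104, 0.1367]
wrist_force: [0.4, -0.9, -3.3]
```

View pics/w4.png

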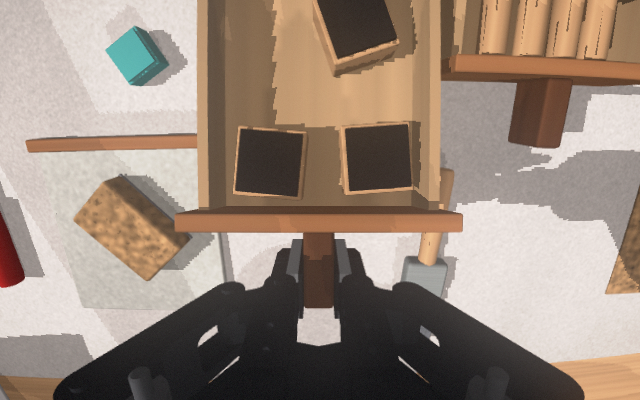

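```bash
ok(){ grep -E "time|pos|force" | awk '{print} /force/{gsub(/[\[\],]/,"");if($2>6||$2<-6||$4<-8)b=1} END{exit b}'; }
python3 -m inch '[[-1,[0,-0.08,-0.4],0],[-1,[0,-0.08,-0.4],0]]'|ok && python3 -m inch '[[-1,[0,-0.03,-0.4],0],[-1,[0,-0.03,-0.4],0],[-1,[0,0,0],0]]'|ok && python3 -m inch '[[-1,[0,0.1,0],0],[-1,[0,0.1,0],0],[-1,[0,0.1,0],0]]' |ok && python3 -m inch '[[-1,[0,0.1,0],0],[-1,[0,0.1,0],0],[-1,[0,0.1,0],0]]' |ok && python3 -m inch '[[-1,[0,0.1,0],0],[-1,[0,0.1,0],0],[-1,[0,0.1,0],0]]' |ok && python3 -m inch '[[-1,[0,0.1,0],0],[-1,[0,0.1,0],0],[-1,[0,0.1,0],0]]' |ok
```

```text
time_s: 12.4
eef_pos: [0.5125, 0.1103, 0.1445]
wrist_force: [-0.8, 1.0, -2.6]
time_s: 12.7
eef_pos: [0.5133, 0.1104, 0.1529]
wrist_force: [-0.3, -0.5, -1.8]
time_s: 13.0
eef_pos: [0.51, 0.1104, 0.1522]
wrist_force: [0.7, 0.2, -2.4]
time_s: 13.3
eef_pos: [0.507, 0.1106, 0.1523]
wrist_force: [-0.2, 0.4, -2.6]
time_s: 13.6
eef_pos: [0.504, 0.1107, 0.1523]
wrist_force: [-0.4, -0.2, -1.0]
time_s: 13.9
eef_pos: [0.501, 0.1109, 0.1523]
wrist_force: [0.2, -0.3, -3.0]
```

```bash
ok(){ grep -E "time|pos|force|torque" | awk '{print} /force/{gsub(/[\[\],]/,"");if($2>7||$2<-7||$4<-9)b=1} END{exit b}'; }
python3 -m inch '[[-1,[0,0,0],0],[-1,[0,0,0],0],[-1,[0,0,0],0]]' 120|ok && python3 -m inch '[[-1,[0,0.1,0],0],[-1,[0,0.1,0],0],[-1,[0,0.1,0],0]]' |ok && python3 -m inch '[[-1,[0,0.1,0],0],[-1,[0,0.1,0],0],[-1,[0,0.1,0],0]]' |ok && python3 -m inch '[[-1,[0,0.1,0],0],[-1,[0,0.1,0],0],[-1,[0,0.1,0],0]]' |ok && python3 -m inch '[[-1,[0,0.1,0],0],[-1,[0,0.1,0],0],[-1,[0,0.1,0],0]]' |ok && python3 -m inch '[[-1,[0,0.1,0],0],[-1,[0,0.1,0],0],[-1,[0,0.1,0],0]]' |ok; python3 -c "
from h import *
s,_=wrist('pics/w5.png');print(s['wrist_torque'])"
```

```text
time_s: 14.2
eef_pos: [0.5011, 0.1109, 0.1523]
wrist_force: [0.5, 0.2, -2.3]
time_s: 14.5
eef_pos: [0.498, 0.111, 0.1523]
wrist_force: [0.6, 0.4, -1.6]
time_s: 14.8
eef_pos: [0.495, 0.1112, 0.1523]
wrist_force: [0.2, -0.4, -1.7]
time_s: 15.1
eef_pos: [0.4921, 0.1113, 0.1523]
wrist_force: [-0.6, 1.1, -1.6]
time_s: 15.4
eef_pos: [0.489, 0.1114, 0.1523]
wrist_force: [1.3, 0.7, -2.4]
time_s: 15.7
eef_pos: [0.4861, 0.1116, 0.1523]
wrist_force: [-0.4, -0.2, -2.2]
[-0.02790326  0.17067676  0.03823824]
```

View pics/w5.png

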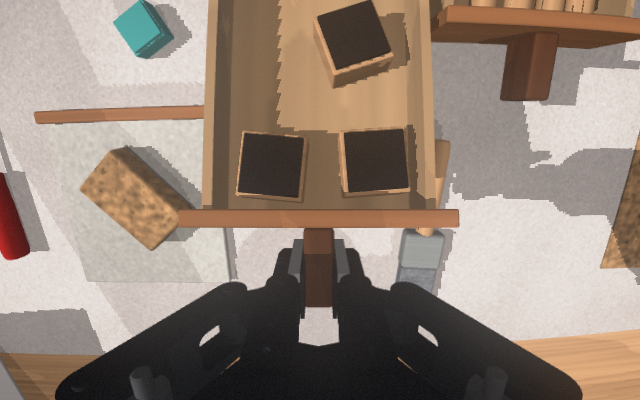

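```bash
ok(){ grep -E "time|pos|force|torque" | awk '{print} /force/{gsub(/[\[\],]/,"");if($2>7||$2<-7||$4<-9)b=1} END{exit b}'; }
python3 -m inch '[[-1,[0,0.1,-0.05],0],[-1,[0,0.1,-0.05],0],[-1,[0,0.15,-0.1],0]]'|ok && python3 -m inch '[[-1,[0,0.15,-0.1],0],[-1,[0,0.15,-0.1],0],[-1,[0,0.15,-0.1],0]]' |ok && python3 -m inch '[[-1,[0,0.2,-0.1],0],[-1,[0,0.2,-0.1],0],[-1,[0,0.2,-0.1],0]]' |ok && python3 -m inch '[[-1,[0,0.25,-0.1],0],[-1,[0,0.25,-0.1],0],[-1,[0,0.25,-0.1],0]]' |ok && python3 -m inch '[[-1,[0,0.3,-0.2],0],[-1,[0,0.3,-0.3],0],[-1,[0,0.4,-0.3],0],[-1,[0,0.4,-0.3],0],[-1,[0,0.4,-0.3],0],[-1,[0,0.4,-0.3],0],[-1,[0,0,0],0]]' |ok; python3 -c "
from h import *
s,_=wrist('pics/w6.png');print(s['wrist_torque'])
cv2.imwrite('pics/s6.png',ctrl.capture('scene'))
a=cv2.imread('pics/w6.png');b=cv2.imread('pics/s6.png');cv2.imwrite('pics/m6.png',np.vstack([cv2.resize(a,(440,275)),b[60:360,140:580]]))"
```

```text
time_s: 16.05
eef_pos: [0.4825, 0.1117, 0.1543]
wrist_force: [0.7, 0.3, -1.1]
time_s: 16.35
eef_pos: [0.478, 0.112, 0.1574]
wrist_force: [-0.7, 0.6, -2.2]
time_s: 16.65
eef_pos: [0.472, 0.1123, 0.1604]
wrist_force: [0.2, 0.2, -2.3]
time_s: 16.95
eef_pos: [0.4644, 0.1126, 0.1634]
wrist_force: [0.3, 0.1, -1.9]
time_s: 17.65
eef_pos: [0.4424, 0.1137, 0.1808]
wrist_force: [0.9, -0.2, -2.0]
[-0.02774964  0.19610047 -0.02535281]
```

View pics/m6.png

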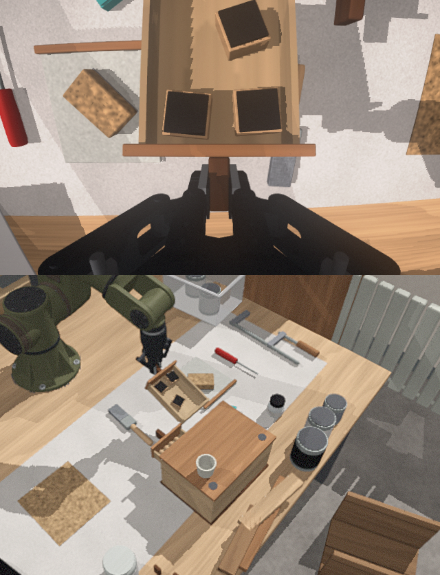

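```bash
python3 -m inch '[[-1,[0,0.4,-0.2],0],[-1,[0,0.7,-0.3],0],[-1,[0,0.9,-0.4],0],[-1,[0,0.9,-0.4],0],[-1,[0,0.9,-0.4],0],[-1,[0,0.9,-0.4],0],[-1,[0,0.9,-0.4],0],[-1,[0,0.9,-0.4],0],[-1,[0,0.9,-0.4],0],[-1,[0,0.7,-0.3],0],[-1,[0,0.4,-0.2],0],[-1,[0,0,0],0]]'|grep -E "time|pos|force" && python3 -m inch '[[-1,[0.4,0,0],0],[-1,[0.8,0,0],0],[-1,[1.2,-0.1,0],0],[-1,[1.6,-0.1,0],0],[-1,[1.8,-0.1,0],0],[-1,[1.8,-0.1,0],0],[-1,[1.8,-0.1,0],0],[-1,[1.8,-0.1,0],0],[-1,[1.8,-0.1,0],0],[-1,[1.8,-0.1,0],0],[-1,[1.8,-0.1,0],0],[-1,[1.8,-0.1,0],0],[-1,[1.8,-0.1,0],0],[-1,[1.8,-0.1,0],0],[-1,[1.8,-0.1,0],0],[-1,[1.8,-0.1,0],0],[-1,[1.8,-0.1,0],0],[-1,[1.8,-0.1,0],0],[-1,[1.8,-0.1,0],0],[-1,[1.8,-0.1,0],0]]'|grep -E "time|pos|force" && python3 -m inch '[[-1,[1.8,-0.1,0],0],[-1,[1.8,-0.1,0],0],[-1,[1.6,-0.1,0],0],[-1,[1.5,-0.1,0],0],[-1,[1.2,-0.1,0],0],[-1,[0.8,0,0],0],[-1,[0.4,0,0],0],[-1,[0,0,0],0],[-1,[0,0,0],0]]'|grep -E "time|pos|force|rot"
python3 -c "
from h import *
s,a=wrist('pics/w7.png');b=ctrl.capture('scene')
cv2.imwrite('pics/m7.png',np.vstack([cv2.resize(a,(440,275)),b[100:400,50:490]]))"
```

```text
time_s: 18.95
eef_pos: [0.3575, 0.1177, 0.2186]
wrist_force: [0.2, -0.3, -2.7]
time_s: 20.95
eef_pos: [0.3597, -0.2122, 0.218]
wrist_force: [0.1, -0.6, -2.3]
time_s: 21.85
eef_pos: [0.3609, -0.3016, 0.2183]
tcp_rot: [[-0.047, -0.999, 0.0], [-0.999, 0.047, 0.0], [-0.0, 0.0, -1.0]]
wrist_force: [-0.2, 0.3, -2.4]
```

View pics/m7.png

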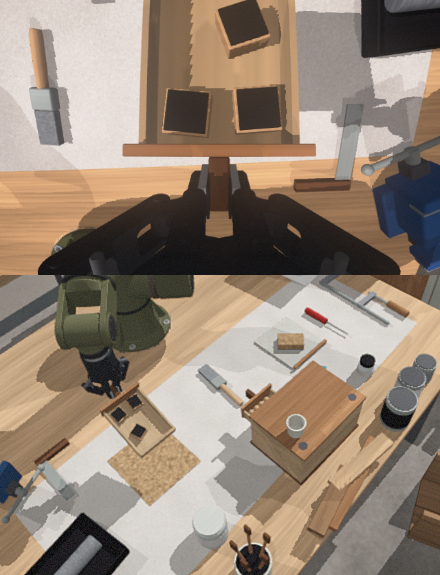

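```bash
ok(){ grep -E "time|pos|force|torque" | awk '{print} /force/{gsub(/[\[\],]/,"");if($4>0.6)b=1} END{exit b}'; }
python3 -m inch '[[-1,[0.1,-0.2,0.4],0],[-1,[0.1,-0.2,0.8],0],[-1,[0.1,-0.2,1.2],0],[-1,[0.1,-0.2,1.2],0],[-1,[0.1,-0.2,1.2],0],[-1,[0.1,-0.2,1.2],0],[-1,[0.1,-0.2,1.2],0],[-1,[0,0,1.2],0],[-1,[0,0,1.2],0],[-1,[0,0,1.2],0],[-1,[0,0,1.2],0],[-1,[0,0,0.8],0],[-1,[0,0,0.4],0],[-1,[0,0,0],0]]'|ok && python3 -m inch '[[-1,[0,0,0.15],0],[-1,[0,0,0.15],0]]'|ok && python3 -m inch '[[-1,[0,0,0.15],0],[-1,[0,0,0.15],0]]'|ok && python3 -m inch '[[-1,[0,0,0.1],0],[-1,[0,0,0.1],0]]'|ok && python3 -m inch '[[-1,[0,0,0.1],0],[-1,[0,0,0.1],0]]'|ok && python3 -m inch '[[-1,[0,0,0.1],0],[-1,[0,0,0.1],0]]'|ok
```

```text
time_s: 23.35
eef_pos: [0.3745, -0.3095, 0.0859]
wrist_force: [0.4, 0.2, -1.6]
time_s: 23.55
eef_pos: [0.3748, -0.3098, 0.0837]
wrist_force: [0.2, 0.1, -1.9]
time_s: 23.75
eef_pos: [0.3746, -0.3097, 0.0804]
wrist_force: [0.2, 0.4, -2.3]
time_s: 23.95
eef_pos: [0.3746, -0.3096, 0.0782]
wrist_force: [0.3, -1.0, -1.7]
time_s: 24.15
eef_pos: [0.3746, -0.3096, 0.0762]
wrist_force: [-0.5, 0.3, -2.0]
time_s: 24.35
eef_pos: [0.3746, -0.3096, 0.0742]
wrist_force: [-0.3, -1.1, -1.5]
```

```bash
ok(){ grep -E "time|pos|force|torque" | awk '{print} /force/{gsub(/[\[\],]/,"");if($4>0.6)b=1} END{exit b}'; }
python3 -m inch '[[-1,[0,0,0.1],0],[-1,[0,0,0.1],0]]' 50|ok && python3 -m inch '[[-1,[0,0,0.07],0],[-1,[0,0,0.07],0]]'|ok && python3 -m inch '[[-1,[0,0,0.07],0],[-1,[0,0,0.07],0]]'|ok && python3 -m inch '[[-1,[0,0,0.07],0],[-1,[0,0,0.07],0]]'|ok && python3 -m inch '[[-1,[0,0,0.07],0],[-1,[0,0,0.07],0]]'|ok && python3 -m inch '[[-1,[0,0,0.07],0],[-1,[0,0,0.07],0]]'|ok&& python3 -m inch '[[-1,[0,0,0.07],0],[-1,[0,0,0.07],0]]'|ok
```

```text
time_s: 24.55
eef_pos: [0.3746, -0.3096, 0.0722]
wrist_force: [0.5, -0.4, -3.3]
time_s: 24.75
eef_pos: [0.3745, -0.3096, 0.0708]
wrist_force: [-0.2, 1.1, -1.5]
time_s: 24.95
eef_pos: [0.3746, -0.3096, 0.0694]
wrist_force: [-0.0, 0.3, -1.3]
time_s: 25.15
eef_pos: [0.3746, -0.3097, 0.0683]
wrist_force: [-2.1, 0.5, 3.1]
```

```bash
ok(){ grep -E "time|pos|force|torque" | awk '{print} /force/{gsub(/[\[\],]/,"");if($4>9||$2>10||$2<-10)b=1} END{exit b}'; }
python3 -m inch '[[-1,[0,0,0],0],[-1,[0,0,0],0],[-1,[0,0.09,0.17],0],[-1,[0,0.09,0.17],0]]' 20|ok && python3 -m inch '[[-1,[0,0.1,0.2],0],[-1,[0,0.1,0.2],0],[-1,[0,0.1,0.2],0],[-1,[0,0.1,0.2],0],[-1,[0,0.1,0.2],0]]'|ok && python3 -m inch '[[-1,[0,0.11,0.27],0],[-1,[0,0.11,0.27],0],[-1,[0,0.11,0.27],0],[-1,[0,0.11,0.27],0],[-1,[0,0.11,0.27],0]]'|ok && python3 -m inch '[[-1,[0,0.09,0.28],0],[-1,[0,0.09,0.28],0],[-1,[0,0.09,0.28],0],[-1,[0,0.09,0.28],0],[-1,[0,0.09,0.28],0]]'|ok && python3 -m inch '[[-1,[0,0.06,0.25],0],[-1,[0,0.06,0.25],0],[-1,[0,0.06,0.2],0],[-1,[0,0.06,0.2],0]]'|ok
python3 -c "
from h import *
s,a=wrist('pics/w8.png')"
```

```text
time_s: 25.55
eef_pos: [0.373, -0.3098, 0.065]
wrist_force: [-1.4, -0.7, 3.7]
time_s: 26.05
eef_pos: [0.368, -0.3095, 0.0547]
wrist_force: [1.0, -0.4, 6.6]
time_s: 26.55
eef_pos: [0.3621, -0.309, 0.0409]
wrist_force: [1.6, -0.4, 3.6]
time_s: 27.05
eef_pos: [0.3578, -0.3088, 0.027]
wrist_force: [-0.4, 1.6, 3.2]
time_s: 27.45
eef_pos: [0.3555, -0.3087, 0.0181]
wrist_force: [1.6, 1.5, 4.7]
```

```bash
ok(){ grep -E "time|pos|force|torque" | awk '{print} /force/{gsub(/[\[\],]/,"");if($4>9||$2>10||$2<-10)b=1} END{exit b}'; }
python3 -m inch '[[-1,[0,0.03,0.15],0],[-1,[0,0.03,0.1],0]]'|ok && python3 -m inch '[[-1,[0,0.02,0.08],0],[-1,[0,0.01,0.06],0]]'|ok && python3 -m inch '[[-1,[0,0.01,0.05],0],[-1,[0,0,0],0]]'|ok 
python3 -c "
from h import *
s,a=wrist('pics/w8.png');b=ctrl.capture('scene')
cv2.imwrite('pics/m8.png',np.vstack([cv2.resize(a,(440,275)),b[100:400,50:490]]))"
```

```text
time_s: 27.7
eef_pos: [0.3548, -0.3087, 0.0156]
wrist_force: [1.0, -0.3, 4.5]
time_s: 27.9
eef_pos: [0.3546, -0.3087, 0.0144]
wrist_force: [-0.3, 0.8, 7.8]
time_s: 28.1
eef_pos: [0.3544, -0.3086, 0.014]
wrist_force: [0.3, 2.1, 8.7]
```

View pics/m8.png

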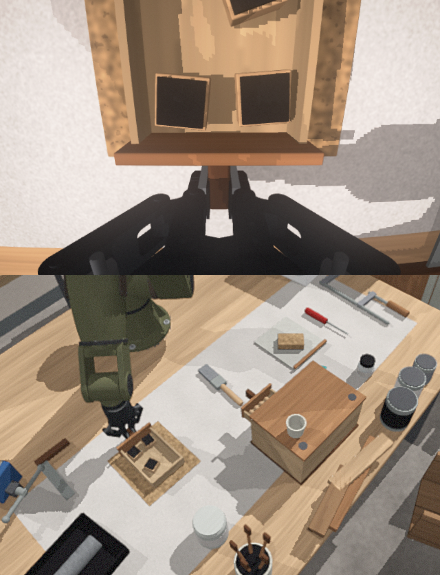

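```bash
python3 -m inch '[[0,[0,0,0],0],[0,[0,0,0],0],[0,[0,0,0],0],[0,[0,0,0],0],[0,[0,0,0],0],[0,[0,0,0],0]]'|grep -E "time|force|open" && python3 -m inch '[[0,[0,0,-0.4],0],[0,[0,0,-1],0],[0,[0,0,-1.5],0],[0,[0,0,-1.5],0],[0,[0,0,-2],0],[0,[0,0,-2],0],[0,[0,0,-2],0],[0,[0,0,-2],0],[0,[-2,0,-1],0],[0,[-3,0,0],0],[0,[-3,0,0],0],[0,[-3,0,0],0],[0,[-3,0,0],0],[0,[-3,0,0],0],[0,[-3,0,0],0],[0,[-3,0,0],0],[0,[-3,0,0],0],[0,[-1,0,0],0],[0,[0,0,0],0],[0,[0,0,0],0]]'
python3 - <<'E'
from h import *
b=ctrl.capture('top');cv2.imwrite('pics/t9.png',b)
cv2.imwrite('pics/m9.png',cv2.resize(b[100:320,180:540],(792,484),interpolation=cv2.INTER_CUBIC))
E
```

```text
time_s: 28.8
wrist_force: [0.9, 0.7, -0.0]
opening: 0.0422
time_s: 30.8
eef_pos: [0.3673, -0.0395, 0.1481]
tcp_rot: [[-0.047, -0.999, 0.0], [-0.999, 0.047, -0.0], [0.0, -0.0, -1.0]]
wrist_force: [0.8, 0.5, -0.7]
opening: 0.0427
```

Run:
```python
from h import *
b=cv2.imread('pics/t9.png');a=cv2.imread('pics/top0.png')
g=cv2.cvtColor(b,cv2.COLOR_BGR2GRAY)
m=(g<50).astype(np.uint8);m[:215]=0;m[285:]=0;m[:,:425]=0;m[:,492:]=0
for k in cv2.findContours(m,0,1)[0]:
    if cv2.contourArea(k)>25:
        r=cv2.minAreaRect(k);print("dark",np.round(r[0],1),np.round(r[1],1),onz("top",[r[0]],.03).round(3))
h=cv2.cvtColor(b,cv2.COLOR_BGR2HSV)
m=cv2.inRange(h,(3,100,60),(13,255,200));m[:200]=0;m[305:]=0;m[:,:415]=0;m[:,500:]=0
k=max(cv2.findContours(m,0,1)[0],key=cv2.contourArea);r=cv2.minAreaRect(k);print("panel",r,onz("top",cv2.boxPoints(r),.051).round(3),onz("top",[r[0]],.051))
d=cv2.absdiff(a,b).max(2);d[:, 400:]=0
n,_,st,_=cv2.connectedComponentsWithStats((d>40).astype(np.uint8));print(st[1:][st[1:,4]>60])
```

```text
dark [471. 272.] [8. 8.] [[ 0.412 -0.339  0.03 ]]
dark [451.5 272. ] [8. 9.] [[ 0.413 -0.285  0.03 ]]
dark [466.9 247.7] [8.2 8.2] [[ 0.479 -0.33   0.03 ]]
panel ((460.5, 289.0), (16.0, 47.0), 90.0) [[ 0.391 -0.238  0.051]
 [ 0.389 -0.365  0.051]
 [ 0.346 -0.363  0.051]
 [ 0.348 -0.236  0.051]] [[ 0.36864782 -0.30048122  0.051     ]]
[[ 284  192   57   30  778]
 [ 342  206   13   17  122]
 [ 341  290   59  101 3672]
 [ 365  344   32   20  466]
 [ 288  359   55   41 1408]]
```

Run:
```python
from h import *
a=cv2.imread('pics/top0.png');b=cv2.imread('pics/t9.png')
for n,(x,y,w,h) in dict(other=(333,184,48,22),brush=(336,230,20,55),sand=(228,228,38,42)).items():
    t=a[y:y+h,x:x+w];r=cv2.matchTemplate(b[y-8:y+h+8,x-8:x+w+8],t,cv2.TM_CCOEFF_NORMED);_,v,_,l=cv2.minMaxLoc(r);print(n,v,l[0]-8,l[1]-8)
ctrl.job_done();print(ctrl.get_state()["time_s"])
```

```text
other 0.9655097126960754 0 0
brush 0.9995997548103333 0 0
sand 0.9578083753585815 0 0
the job is handed in; nothing more can be done
the job is handed in; nothing more can be done
```

The drawer with the square blocks is out of the chest and standing on the cork mat, let go of, with all three blocks in it. I handed the job in at about 31 s of the 61 s allowed.

- **Finding the stop:** I pinched the pull lightly and drew slowly until the force rose to about 7 N. That put the stop at about 114 mm out. I then eased back 3 mm.
- **Tilting and drawing out:** I lifted the front to about 20°, letting the pull turn in the pads, and the back passed under the batten. I tightened the grip and drew the drawer clear. Apart from that contact, sideways force stayed below about 2 N while the drawer was in the chest.
- **Setting down:** I lowered it heel first onto the mat, then brought the front down along an arc. The highest force I read was about 9 N.

**Last checks:**
- From the release pose, the drawer's centre is at about (0.460, -0.314), and the mat's middle measured (0.463, -0.314).
- The top picture shows three dark block faces inside the drawer.
- At release the pull's height was within 1 mm of what a level drawer would give. I did not measure the tilt itself after letting go.
- The other drawer, brush and sanding block showed no shift in the top picture. I did not check the tin, jar, glue pot and screwdriver that closely, but nothing was seen to touch them.
- The viewer refused the last picture because the 12-picture limit was reached, so these final checks are numerical only. None of them disagreed.

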